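# Check a fruit firmness tester on the bench balance

## Robot

A 6-joint arm with a two-finger parallel gripper is mounted at the origin on the work surface. World frame = base frame: x ahead of the robot, y to its left, z up, the work surface at z = 0. Lengths are in m, angles in degrees, forces in N, time in s.
With the tool pointing down it reaches from about 0.4 to 0.825 m from the base axis. Payload 7 kg.
Tool frame: the origin (TCP) lies midway between the tips of the shut fingers; the grasp point (between the pads) lies 19 mm behind it; z points along the fingers, y is the line along which they close (so a half turn about z gives the same grasp; the last joint's range is limited). The gripper opens to 88 mm and grips with 3 to 60 N. Pads are 19 mm wide; open, the fingers measure 130 mm over their backs; the gripper's body (78 mm by 193 mm) begins 47 mm behind the grasp point.
Start: joints at [-49.842, 20.546, 0.682, 0, -70.136, -16.507], TCP at [0.271, -0.618, 0.227] pointing down, gripper open.
Joint ranges: [-176.03, 176.03], [-82.01, 121.73], [-58.28, 71.71], [-173.87, 95.51], [-174.79, -0.11], [-173.66, 173.66]. Speed limits (degrees/s): [136.94, 136.94, 172.46, 180, 180, 180].

## Interface

Orientations are given as [roll, pitch, yaw] about the fixed x, y, z axes, in that order (R = Rz(yaw) Ry(pitch) Rx(roll)).
In Python, from plant import get_state, optics, order gives the robot as it stands. The module is installed in compiled form; this text tells all that it offers.
- The arm moves only by the tool send_rows, never from a script. Its argument "moves" is a list of rows, each an object with "slide": the shift along the tool's x, y, z as a fraction of full scale, a list of three; "turn": the turn about the tool's z as a fraction of full scale; "gripper": the opening, from 0 (shut) to 1 (fully open). A call has exactly 5 rows; each row is the pose to reach, as a shift and turn from the pose commanded when the call began, along the tool's axes at that moment; what a row does not reach only later rows make up. Full scale, the value 1, is 150 mm for a shift and 90 degrees for a turn. A row lasts 1/12 s, in which the tool goes at most 41.7 mm and 7.16 degrees, less where a joint would pass 70% of its speed; a pose out of reach is approached as far as the arm can. A call with a number of a shift or a turn outside -1 to 1 is refused whole. A call with a gripper value outside its range is refused whole. The fingers move at their own pace and stop on an object; "newtons" is the grip in N (left out, the last holds). Time passes only in rows, so rows that repeat a pose let the fingers close, or fill a call up. It gives the time, the measured TCP pose, the force, the opening and the grip force at its end, in the units of the state.
- get_state(): the state, without advancing time (a new reading comes with each control period).
- optics.capture(name): name is "side" or "top" or "wrist"; returns a dict with "img" (480x640x3 uint8, red, green, blue), "intrinsics" (3x3 intrinsics, pixels), "origin" and "attitude" of the camera in the world. Camera axes: x right, y down, z forward; pixel columns grow to the right and rows downward; lengths in m; the calibration is good to about 2 mm. A picture is of the moment at which its call begins. There is no depth.
- order.close_job(): hands the job in; it is judged then, once.
Trained networks look in the newest picture that a camera, given by its name, has taken for a name from the list of things; names that differ only in an ending like _2 or _b are one class to them, and where a whole thing is asked for, a point or a joint stands for the part that bears it (a point fixed in the world has none). Each returns a list of dicts, best first, with "p" (0 to 1); they miss things now and then, are a little off and sometimes report something else, mostly with a low value. They report only what shows in the picture. A call takes as long as a camera call.
- optics.look_for(camera, name): "location" ([x, y, z] in m, in world coordinates, good to about 4 mm: the middle of the surface that is visible of it).
The state is a dict: "time_s": time; "joints": joint angles; "qd": joint speeds; "joint_torque": joint torques, N m; "tcp_pos": TCP position; "eef_rot": TCP orientation; "contact_force": force on the tool from outside, world axes, zero at the start; "moment": the same for the moment, N m; "gripper_width": finger opening in m; "gripper_force": force on a finger pad.
Only numpy, scipy, OpenCV 4.12 (cv2) and the standard library are available. Lean on these libraries where they do the work, as an engineer would, in place of code of your own. Each camera call takes 0.05 s, during which the arm holds its last target. There are 200 camera calls.

## Task

Check the fruit firmness tester against the bench balance: gently set the round steel pressure pad, marked face up, in the middle of the balance's raised weighing pan and let go of it, then take the tester out of its stand and hold it upright with its plunger tip on the ringed centre of the pad, pressing lightly to about half scale (5 N, plunger pushed in about half of its 10 mm stroke). Finish while still holding it there, steady, with nothing but the pan carrying the pad and nothing but your grip and the pad touching the tester. Leave the glassware, weight and other things on the bench where they are.

Things in the scene. Friction and masses are not known exactly. Their poses are not given: they have to be found in the camera images.
- balance: Fixed white bench balance, housing 170 mm wide (own y), top 58 mm above the bench, from x = -130 (display, keys) to +75 mm. Its round steel weighing pan (80 mm across, 5 mm thick, flat, no rim, does not sink) stands on a 24 mm stem, top 85 mm above the bench. Origin: on the bench under the pan's centre; z up.
- pan (a point): Centre of the weighing pan's top face, 85 mm above the bench.
- pad: Loose plain steel pressure pad, a solid disc 46 mm across and 25 mm high, about 0.32 kg, an engraved ring with a centre dot on its top face, at the start flat on the bench, marked face up. Origin: centre of its underside; z up.
- pad_mark (a point): Centre of the engraved ring (15 mm across), the centre of the pad's top face, 25 mm above the pad's origin.
- stand: Fixed white plastic tool stand, a block 120 mm (own x) by 70 mm (own y) by 70 mm high. The tester hangs in a 26 mm bore, right through, whose axis is at x = -25 mm; at x = +36 mm a spare plunger tip (18 mm across) sticks up to 90 mm above the bench. Origin: centre of the underside; z up.
- tester: Fruit firmness tester (push gauge), 0.24 kg, hanging upright in the stand by its collar. Origin: collar's underside centre; z up to the handle. Barrel 22 mm wide, 30 mm down; collar 38 mm wide, 6 thick; stock 26 mm square; dial (54 mm wide, 16 thick) on its -x face at 9 to 63 mm height; black handle 30 (x) by 24 mm (y), 62 to 122 mm; 5 mm cap. Lift 60 mm to clear the bore. Needle up: half scale.
- tester_grip (a point): Centre of the tester's handle, 92 mm above the tester's origin on its axis; the place to grip, across the 24 mm (the tester's own y) from above.
- tester_tip (a point): Centre of the flat end of the plunger (11 mm across), the tester's lowest point; 55 mm below the tester's origin (147 mm below the grip) when not pressed. It moves with the plunger.
- tester_plunger (a joint): How far the tester's spring plunger is pushed in, m: 0 free, 0.010 at the stop. The spring takes about 0.3 N to start and 1 N for each mm, so 5 N (half scale) is about 0.005.
- flask_large: Bystander: conical glass flask with a foil cap, 84 mm across, 151 mm high; origin at the centre of its underside.
- flask_small: Bystander: conical glass flask with a foil cap, 66 mm across, 121 mm high; origin at the centre of its underside.
- petri_dish: Bystander: clear covered dish, 94 mm across, 15 mm high; origin at the centre of its underside.
- check_weight: Bystander: brass knobbed 500 g weight, 38 mm across, 64 mm high; origin at the centre of its underside.
- cork_ring: Bystander: cork flask ring, 90 mm across, 48 mm hole, 30 mm high; origin at the centre of its underside.
- spatula: Bystander: thin double-ended steel lab spatula, 201 mm long, 6 mm high, lying flat along its own x; origin under its middle.
- beaker: Bystander: empty glass beaker, 72 mm across, 95 mm high; origin at the centre of its underside.

How it is judged (in metres and radians):
On the way, in this order (a step that is already met when the one before it is completed fails the run):
1. the pad rests marked face up in the middle of the weighing pan, let go (distance between pad and pan below 0.013 m and z of pad_mark in the frame of balance above 0.106 m and contact force between pad and balance above 1 N and contact force between pad and the fingers below 0.1 N and linear speed of pad below 0.02 m/s), for 0.3 s.
2. the tester is lifted clear of its stand in the gripper (z of tester_tip in the frame of stand above 0.072 m and contact force between tester and the fingers above 1 N), for 0.1 s.
At the end, for the whole second after the job is handed in: Pad flat, mark up, within 13 mm of the pan's centre, not touched by the robot; tester gripped upright within 7 degrees, still, its tip within 6 mm of the ring's centre, plunger in 3 to 7 mm, pressing the pad with 2.5 to 8.5 N, touching neither balance nor stand (distance between pad and pan below 0.013 m and z of pad_mark in the frame of balance above 0.106 m and angle between pad's own z axis and vertical below 0.05 rad and contact force between pad and the fingers below 0.1 N and contact force between pad and the arm below 0.1 N and distance between tester_tip and pad_mark below 0.006 m and angle between tester's own z axis and vertical below 0.12 rad and z of tester_grip in the frame of tester_tip above 0.1 m and value of joint tester_plunger between 0.003 and 0.007 m and contact force between tester and pad between 2.5 and 8.5 N and contact force between tester and the fingers above 2 N and contact force between tester and balance below 0.1 N and contact force between tester and stand below 0.1 N and linear speed of tester below 0.01 m/s); the arm keeps its last pose, push and grip.
It fails at once if the balance's pan is struck or pressed hard (over 40 N) (contact force between pad and balance above 40 N).
It fails at once if something else on the bench is moved by more than 30 mm (distance of any of flask_large, flask_small, petri_dish, check_weight, cork_ring, spatula, beaker from where it was at the start of the episode above 0.03 m).
It also fails if it takes over 56 s, if anything falls off the work surface, if the arm or the gripper's body presses on something with over 40 N, if the wrist force passes 120 N, or if a joint passes its speed limit or range.

## Working session

There is one attempt and no reset: what is moved stays moved. The work goes in short steps, Python scripts to look and compute and a tool call to move; the robot and the scene stay as the last step left them, time stands still between calls to the robot, and variables do not carry over. Pictures are saved under pics/ and viewed, at most 10 in all, crops included, and the job is handed in when it is done.

Besides the shell and the picture viewer there is one more tool, called after ">>>" by a JSON object that holds its "name" and its "arguments", one argument or row to a line. send_rows: Moves the arm, as the interface text tells. Shift numbers are shares of 150 mm and turn numbers shares of 90 degrees, none past 1 either way. Its arguments: {"type":"object","properties":{"moves":{"type":"array"},"newtons":{"type":"number"}},"required":["moves"]}

```bash
mkdir -p pics; cat > h.py <<'E'
import numpy as np,cv2
from plant import get_state,optics,order
from scipy.spatial.transform import Rotation as R
def Rt(e): return R.from_euler('xyz',e,degrees=True).as_matrix()
def cap(n,f=None):
    c=optics.capture(n)
    if f: cv2.imwrite('pics/'+f,c['img'][:,:,::-1])
    return c
def att(c):
    a=np.array(c['attitude'],float)
    return a if a.shape==(3,3) else Rt(a)
def pix2w(c,u,v,z):
    K=np.array(c['intrinsics']);d=att(c)@np.linalg.inv(K)@[u,v,1];o=np.array(c['origin'])
    return o+d*(z-o[2])/d[2]
def w2pix(c,p):
    q=np.array(c['intrinsics'])@att(c).T@(np.array(p)-c['origin']);return q[:2]/q[2]
E
python3 - <<'E'
from h import *
print(get_state())
for n in('top','side'):
    c=cap(n,n+'1.png');print(n,np.round(c['origin'],4),c['attitude'])
    for t in ['balance','pad','pad_mark','stand','tester','tester_grip','flask_large','flask_small','petri_dish','check_weight','cork_ring','spatula','beaker']:
        print(t,[(np.round(d['location'],3).tolist(),round(d['p'],2)) for d in optics.look_for(n,t)[:2]])
E
```

```text
{'time_s': 0.0, 'joints': array([-4.98390624e+01,  2.05917067e+01,  6.33977283e-01, -2.10571833e-02,
       -7.01356837e+01, -1.65082022e+01]), 'qd': array([ 0.01332509, -0.0394553 ,  0.00933716, -0.04113876,  0.04499879,
        0.02192211]), 'joint_torque': array([ 5.36458665e-04, -5.82726073e+01,  2.93063325e+01,  6.99733302e+00,
        6.89477936e-03, -1.80313100e-04]), 'tcp_pos': array([ 0.27060289, -0.61784931,  0.22561822]), 'eef_rot': array([ 1.79904812e+02, -7.56722314e-03, -1.56354429e+02]), 'contact_force': array([ 0.29648148,  0.05771694, -0.14441169]), 'moment': array([-0.01290095,  0.02506328,  0.01595468]), 'gripper_force': 0.0, 'gripper_width': 0.08725805179454103}
top [0.4898 0.031  1.2686] [-175.07610391   -1.3311897   -88.86648473]
balance [([0.556, 0.031, 0.056], 0.84)]
pad [([0.468, -0.327, 0.027], 0.61)]
pad_mark [([0.467, -0.323, 0.026], 0.49)]
stand [([0.442, 0.257, 0.071], 0.66)]
tester [([0.397, 0.248, 0.129], 0.76)]
tester_grip [([0.398, 0.252, 0.131], 0.81)]
flask_large [([0.726, -0.206, 0.056], 0.7), ([0.396, 0.249, 0.13], 0.66)]
flask_small [([0.398, 0.
[... 357 characters left out ...]
.08, 0.057], 0.91)]
pad [([0.469, -0.323, 0.022], 0.75)]
pad_mark [([0.402, 0.267, 0.131], 0.61), ([0.468, -0.315, 0.02], 0.48)]
stand [([0.429, 0.288, 0.059], 0.88), ([0.4, 0.268, 0.124], 0.48)]
tester [([0.399, 0.269, 0.128], 0.62), ([0.747, 0.047, 0.027], 0.17)]
tester_grip [([0.401, 0.269, 0.129], 0.61), ([0.75, 0.049, 0.028], 0.19)]
flask_large [([0.732, -0.197, 0.056], 0.81), ([0.469, -0.316, 0.018], 0.72)]
flask_small [([0.71, 0.226, 0.043], 0.75)]
petri_dish [([0.633, -0.384, 0.017], 0.82)]
check_weight [([0.635, 0.428, 0.042], 0.9)]
cork_ring [([0.71, 0.224, 0.041], 0.64), ([0.745, 0.046, 0.029], 0.61)]
spatula [([0.482, -0.486, -0.001], 0.53)]
beaker [([0.475, 0.514, 0.067], 0.71)]
```

View pics/top1.png

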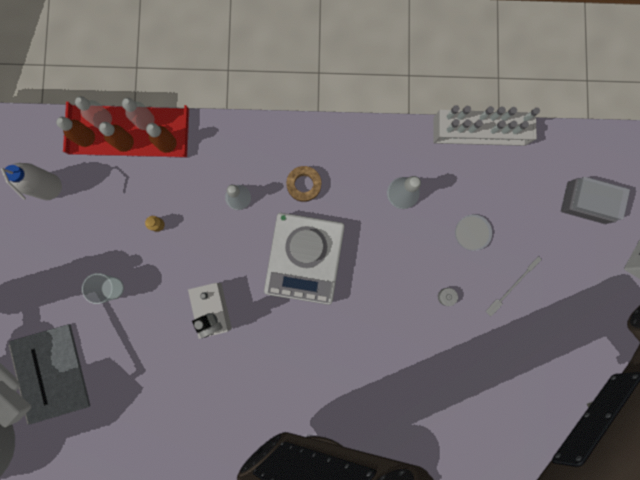

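View pics/side1.png

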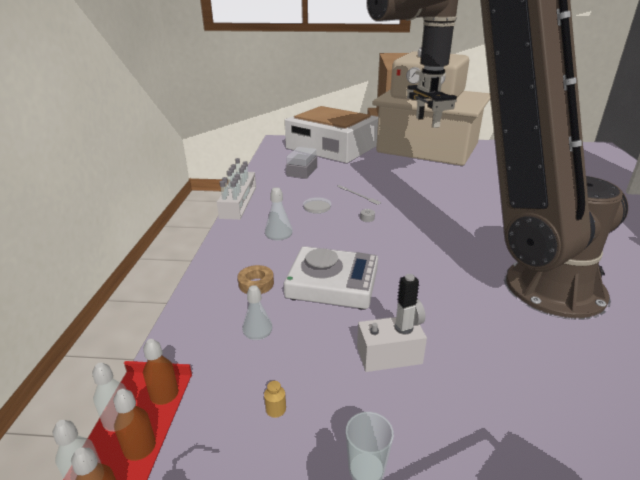

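The top view shows the pad at (448,297), the pan at (305,246), the stand at about (208,310) with the tester handle near (203,323) and its dial facing the robot, and the spatula at (515,285). The side view agrees. Next I'll fit these precisely.

```bash
python3 - <<'E'
from h import *
c=cap('top');im=c['img'];g=cv2.cvtColor(im,cv2.COLOR_RGB2GRAY)
print('pan px',pix2w(c,305.5,246,.085),'pad',pix2w(c,448.5,297,.025),'tip',pix2w(c,205,295,.09),'cap',pix2w(c,204,323,.197))
a=cv2.resize(im[200:350,170:370],None,fx=4,fy=4,interpolation=3)
cv2.imwrite('pics/crop1.png',a[:,:,::-1])
E
```

```text
pan px [0.58290923 0.03378194 0.085     ] pad [ 0.46668068 -0.32861078  0.025     ] tip [0.4614717  0.26820475 0.09      ] cap [0.4045974 0.2464628 0.197    ]
```

View pics/crop1.png

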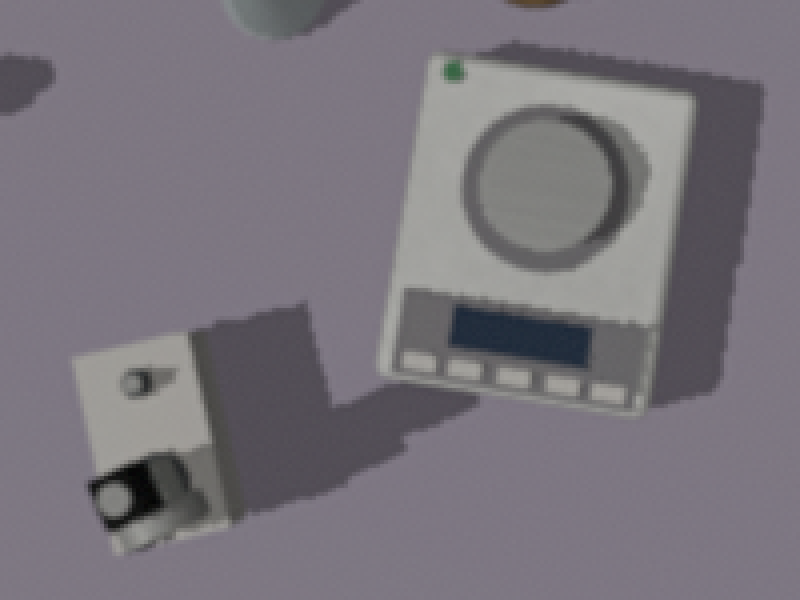

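The crop shows the pan centred at crop (545,183), which is full-image (306.2,245.8). The stand top's left edge runs from (72,356) to (115,556), so its yaw is about 12°. The dial is on the side towards the robot.

>>> {"name": "send_rows", "arguments": {
  "moves": [
    {"slide": [-0.25,0.16,0],"turn": 0,"gripper": 1},
    {"slide": [-0.5,0.31,0],"turn": 0,"gripper": 1},
    {"slide": [-0.75,0.47,0],"turn": 0,"gripper": 1},
    {"slide": [-0.98,0.62,0],"turn": 0,"gripper": 1},
    {"slide": [-0.98,0.62,0],"turn": 0,"gripper": 1}
  ]
}}

```text
time_s: 1.87
tcp_pos: [0.3706, -0.4702, 0.227]
eef_rot: [-180.0, 0.1, -156.2]
contact_force: [-0.5, 0.1, -0.5]
gripper_width: 0.0876
gripper_force: 0.0
```

>>> {"name": "send_rows", "arguments": {
  "moves": [
    {"slide": [-0.25,0.16,0],"turn": 0,"gripper": 1},
    {"slide": [-0.5,0.31,0],"turn": 0,"gripper": 1},
    {"slide": [-0.75,0.47,0],"turn": 0,"gripper": 1},
    {"slide": [-0.98,0.62,0],"turn": 0,"gripper": 1},
    {"slide": [-0.98,0.62,0],"turn": 0,"gripper": 1}
  ]
}}

```text
time_s: 2.28
tcp_pos: [0.4682, -0.326, 0.2269]
eef_rot: [-180.0, 0.1, -156.2]
contact_force: [0.0, -0.9, -0.1]
gripper_width: 0.0878
gripper_force: 0.0
```

```bash
cat >> h.py <<'E'
def to(p,yaw=None):
    s=get_state();d=Rt(s['eef_rot']).T@(np.array(p)-s['tcp_pos'])
    print('tcp',np.round(s['tcp_pos'],4),np.round(s['eef_rot'],2),'slide',np.round(d/.15,3),'t',s['time_s'],'w',s['gripper_width'],'F',np.round(s['contact_force'],2))
E
python3 - <<'E'
from h import *
c=cap('wrist','w1.png');print(c['origin'],c['attitude'],c['intrinsics'])
for n in('pad','pad_mark'):print([(np.round(d['location'],4).tolist(),round(d['p'],2)) for d in optics.look_for('wrist',n)[:2]])
print(w2pix(c,[.467,-.327,.025]))
t=cap('top');print(pix2w(t,306.2,245.8,.085),t['intrinsics'][0])
to([.467,-.327,.013])
E
```

```text
[ 0.39956428 -0.35663798  0.38345133] [1.63895145e+02 2.44891724e-02 1.13801287e+02] [[373.73440981   0.         325.54977954]
 [  0.         373.73440981 243.25161837]
 [  0.           0.           1.        ]]
[([0.4668, -0.327, 0.0275], 0.85)]
[([0.4686, -0.3323, 0.0266], 0.87)]
[325.60688402 213.88849523]
[0.58342703 0.03211285 0.085     ] [494.40399616   0.         317.34786406]
tcp [ 0.4655 -0.33    0.2267] [-179.99   -0.   -156.3 ] slide [-0.017  0.014  1.424] t 2.4833 w 0.08746915599724461 F [-0.5  -0.76 -0.58]
```

View pics/w1.png

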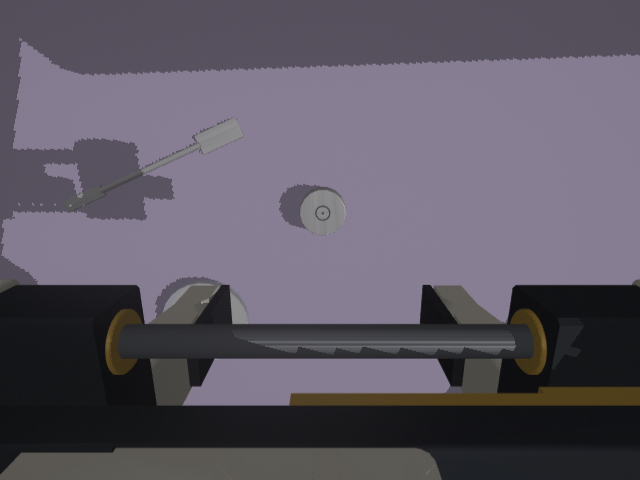

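The wrist view shows the pad's ring centred at (323,213), and the spatula well clear to the left of it.

```bash
python3 - <<'E'
from h import *
c=cap('wrist');p=pix2w(c,322.8,212.7,.025);print(p)
cm=[c['origin']]
for i in range(5): to([p[0],p[1],.011]); cap('wrist')
E
```

```text
[ 0.46390385 -0.33399941  0.025     ]
tcp [ 0.4651 -0.3304  0.2266] [ 1.8000e+02 -1.0000e-02 -1.5636e+02] slide [ 0.017 -0.019  1.437] t 2.5333 w 0.0875889338148674 F [-0.17 -0.72  0.72]
tcp [ 0.4649 -0.3308  0.2265] [ 1.800e+02 -1.000e-02 -1.564e+02] slide [ 0.015 -0.017  1.437] t 2.5833 w 0.0875063182677589 F [-0.16 -0.62 -0.17]
tcp [ 0.4647 -0.3309  0.2265] [ 1.7999e+02 -2.0000e-02 -1.5643e+02] slide [ 0.013 -0.017  1.437] t 2.6333 w 0.08752445243789325 F [0.22 0.16 0.03]
tcp [ 0.4648 -0.3309  0.2265] [ 1.8000e+02 -1.0000e-02 -1.5644e+02] slide [ 0.013 -0.017  1.437] t 2.6833 w 0.08783486048411464 F [-0.34  0.12  0.25]
tcp [ 0.4648 -0.3309  0.2265] [ 1.8000e+02 -1.0000e-02 -1.5644e+02] slide [ 0.014 -0.017  1.437] t 2.7333 w 0.08774265767218159 F [-0.32  0.5  -0.38]
```

>>> {"name": "send_rows", "arguments": {
  "moves": [
    {"slide": [0,0,0.25],"turn": 0,"gripper": 1},
    {"slide": [0,0,0.5],"turn": 0,"gripper": 1},
    {"slide": [0,0,0.75],"turn": 0,"gripper": 1},
    {"slide": [0,0,0.85],"turn": 0,"gripper": 1},
    {"slide": [0,0,0.85],"turn": 0,"gripper": 1}
  ]
}}

```text
time_s: 3.2
tcp_pos: [0.4624, -0.3294, 0.0948]
eef_rot: [179.7, -0.3, -156.4]
contact_force: [-0.8, 1.3, -0.3]
gripper_width: 0.0876
gripper_force: 0.0
```

```bash
python3 - <<'E'
from h import *
for i in range(3): cap('wrist')
c=cap('wrist','w2.png');g=cv2.cvtColor(c['img'],cv2.COLOR_RGB2GRAY)
print(w2pix(c,[.4648,-.331,.025]))
h=cv2.HoughCircles(g[:300],cv2.HOUGH_GRADIENT,1,30,param1=80,param2=20,minRadius=25,maxRadius=55)
for u,v,r in (h[0][:4] if h is not None else []): print(u,v,r,pix2w(c,u,v,.025))
to([.4648,-.331,.011])
E
```

```text
[326.84297275 253.3710157 ]
327.5 253.5 30.9 [ 0.46470923 -0.33057284  0.025     ]
tcp [ 0.4666 -0.3307  0.1009] [-1.7988e+02  1.0000e-01 -1.5635e+02] slide [0.013 0.004 0.599] t 3.4 w 0.08779332271423082 F [-0.25  1.25  0.09]
```

View pics/w2.png

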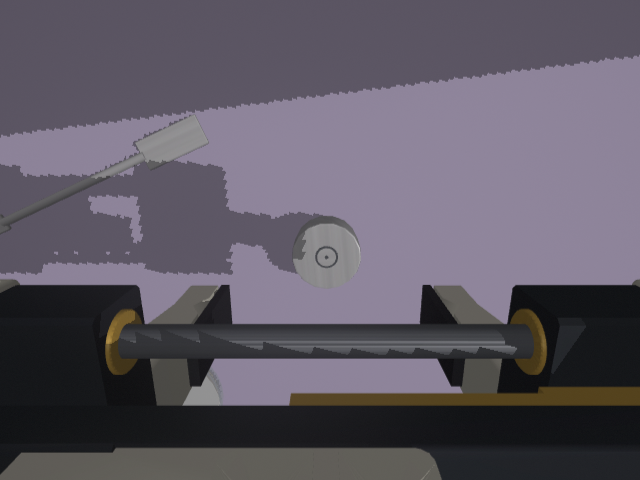

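The ring now shows at (326,257), right under the TCP at about (0.467,-0.330). I'll descend and grip.

>>> {"name": "send_rows", "arguments": {
  "moves": [
    {"slide": [0,0,0.2],"turn": 0,"gripper": 1},
    {"slide": [0,0,0.4],"turn": 0,"gripper": 1},
    {"slide": [0,0,0.52],"turn": 0,"gripper": 1},
    {"slide": [0,0,0.6],"turn": 0,"gripper": 1},
    {"slide": [0,0,0.6],"turn": 0,"gripper": 1}
  ]
}}

```text
time_s: 3.82
tcp_pos: [0.4651, -0.3299, 0.0082]
eef_rot: [179.9, -0.1, -156.4]
contact_force: [-0.7, 0.9, 0.6]
gripper_width: 0.0878
gripper_force: 0.0
```

>>> {"name": "send_rows", "arguments": {
  "moves": [
    {"slide": [0,0,0],"turn": 0,"gripper": 0.4},
    {"slide": [0,0,0],"turn": 0,"gripper": 0.4},
    {"slide": [0,0,0],"turn": 0,"gripper": 0.4},
    {"slide": [0,0,0],"turn": 0,"gripper": 0.4},
    {"slide": [0,0,0],"turn": 0,"gripper": 0.4}
  ],
  "newtons": 25
}}

```text
time_s: 4.23
tcp_pos: [0.466, -0.3301, 0.0101]
eef_rot: [-179.9, 0.1, -156.3]
contact_force: [0.7, -0.5, 0.8]
gripper_width: 0.06
gripper_force: 0.0
```

>>> {"name": "send_rows", "arguments": {
  "moves": [
    {"slide": [0,0,0],"turn": 0,"gripper": 0.4},
    {"slide": [0,0,0],"turn": 0,"gripper": 0.4},
    {"slide": [0,0,0],"turn": 0,"gripper": 0.4},
    {"slide": [0,0,0],"turn": 0,"gripper": 0.4},
    {"slide": [0,0,0],"turn": 0,"gripper": 0.4}
  ]
}}

```text
time_s: 4.65
tcp_pos: [0.4657, -0.3301, 0.0094]
eef_rot: [-180.0, 0.0, -156.3]
contact_force: [-0.1, 1.0, 4.2]
gripper_width: 0.0452
gripper_force: 25.0
```

>>> {"name": "send_rows", "arguments": {
  "moves": [
    {"slide": [0,0,-0.1],"turn": 0,"gripper": 0.4},
    {"slide": [0,0,-0.3],"turn": 0,"gripper": 0.4},
    {"slide": [0,0,-0.5],"turn": 0,"gripper": 0.4},
    {"slide": [0,0,-0.75],"turn": 0,"gripper": 0.4},
    {"slide": [0,0,-1],"turn": 0,"gripper": 0.4}
  ]
}}

```text
time_s: 5.07
tcp_pos: [0.4642, -0.3294, 0.1593]
eef_rot: [179.9, -0.1, -156.4]
contact_force: [1.6, -0.4, -2.6]
gripper_width: 0.0452
gripper_force: 25.0
```

```bash
python3 - <<'E'
from h import *
cap('side');cap('side')
to([.5834,.0325,.16])
E
```

```text
tcp [ 0.4686 -0.3315  0.1652] [-179.57    0.38 -156.29] slide [-1.676  1.914  0.032] t 5.1667 w 0.04532549928322467 F [ 0.98 -0.59 -2.81]
```

>>> {"name": "send_rows", "arguments": {
  "moves": [
    {"slide": [-0.14,0.16,0],"turn": 0,"gripper": 0.4},
    {"slide": [-0.28,0.32,0],"turn": 0,"gripper": 0.4},
    {"slide": [-0.42,0.48,0],"turn": 0,"gripper": 0.4},
    {"slide": [-0.56,0.64,0],"turn": 0,"gripper": 0.4},
    {"slide": [-0.7,0.8,0],"turn": 0,"gripper": 0.4}
  ]
}}

```text
time_s: 5.58
tcp_pos: [0.5129, -0.1764, 0.158]
eef_rot: [179.9, -0.1, -156.4]
contact_force: [0.6, 0.3, -3.0]
gripper_width: 0.0452
gripper_force: 25.0
```

>>> {"name": "send_rows", "arguments": {
  "moves": [
    {"slide": [-0.14,0.16,0],"turn": 0,"gripper": 0.4},
    {"slide": [-0.28,0.32,0],"turn": 0,"gripper": 0.4},
    {"slide": [-0.42,0.48,0],"turn": 0,"gripper": 0.4},
    {"slide": [-0.56,0.64,0],"turn": 0,"gripper": 0.4},
    {"slide": [-0.65,0.75,0],"turn": 0,"gripper": 0.4}
  ]
}}

```text
time_s: 6.0
tcp_pos: [0.5577, -0.0333, 0.1579]
eef_rot: [180.0, -0.1, -156.3]
contact_force: [0.5, -0.4, -3.5]
gripper_width: 0.0453
gripper_force: 25.0
```

>>> {"name": "send_rows", "arguments": {
  "moves": [
    {"slide": [-0.14,0.16,0],"turn": 0,"gripper": 0.4},
    {"slide": [-0.24,0.27,0],"turn": 0,"gripper": 0.4},
    {"slide": [-0.3,0.34,0],"turn": 0,"gripper": 0.4},
    {"slide": [-0.33,0.37,0],"turn": 0,"gripper": 0.4},
    {"slide": [-0.33,0.37,0],"turn": 0,"gripper": 0.4}
  ]
}}

```text
time_s: 6.42
tcp_pos: [0.5806, 0.0358, 0.1581]
eef_rot: [180.0, -0.1, -156.3]
contact_force: [0.1, -0.1, -2.8]
gripper_width: 0.0453
gripper_force: 25.0
```

```bash
python3 - <<'E'
from h import *
for i in range(4):cap('wrist')
c=cap('wrist','w3.png');print(w2pix(c,[.5834,.0325,.085]))
to([.5834,.0325,.1])
E
```

```text
[322.20535083 259.77059065]
tcp [0.5803 0.0339 0.159 ] [ 1.8000e+02 -2.0000e-02 -1.5642e+02] slide [-0.015 -0.017  0.393] t 6.6667 w 0.04525617372423554 F [-0.22  0.14 -2.62]
```

View pics/w3.png

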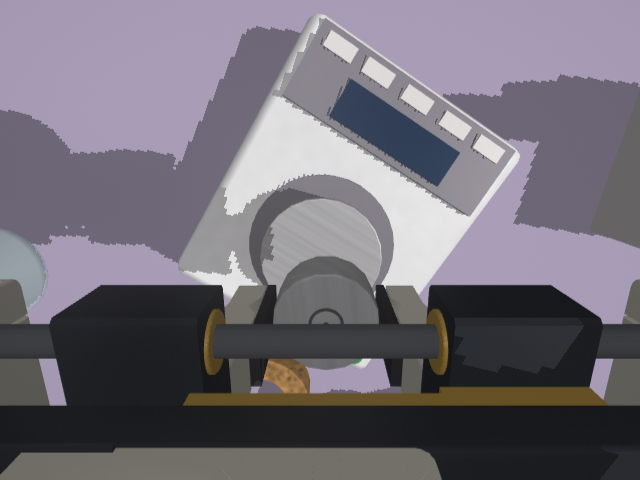

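The pan is centred at about (321,258), which agrees with the predicted (322,260). The pad is held level, with its ring at (326,322). I'll lower it.

>>> {"name": "send_rows", "arguments": {
  "moves": [
    {"slide": [-0.015,-0.015,0.1],"turn": 0,"gripper": 0.4},
    {"slide": [-0.015,-0.015,0.2],"turn": 0,"gripper": 0.4},
    {"slide": [-0.015,-0.015,0.3],"turn": 0,"gripper": 0.4},
    {"slide": [-0.015,-0.015,0.37],"turn": 0,"gripper": 0.4},
    {"slide": [-0.015,-0.015,0.4],"turn": 0,"gripper": 0.4}
  ]
}}

```text
time_s: 7.08
tcp_pos: [0.5827, 0.0329, 0.0975]
eef_rot: [180.0, -0.1, -156.4]
contact_force: [-0.5, -0.4, -2.8]
gripper_width: 0.0452
gripper_force: 25.0
```

>>> {"name": "send_rows", "arguments": {
  "moves": [
    {"slide": [0,0,0],"turn": 0,"gripper": 0.4},
    {"slide": [0,0,0],"turn": 0,"gripper": 0.4},
    {"slide": [0,0,0.005],"turn": 0,"gripper": 0.4},
    {"slide": [0,0,0.01],"turn": 0,"gripper": 0.4},
    {"slide": [0,0,0.01],"turn": 0,"gripper": 0.4}
  ]
}}

```text
time_s: 7.5
tcp_pos: [0.584, 0.0339, 0.0981]
eef_rot: [-180.0, 0.1, -156.3]
contact_force: [-0.4, -0.3, -3.2]
gripper_width: 0.0451
gripper_force: 25.0
```

```bash
python3 - <<'E'
from h import *
for i in range(3):
  c=cap('wrist')
  to([.5834,.0325,.0945])
g=cv2.cvtColor(c['img'],cv2.COLOR_RGB2GRAY)
E
```

```text
tcp [0.5839 0.0339 0.098 ] [-1.8000e+02  5.0000e-02 -1.5634e+02] slide [ 0.007 -0.007  0.024] t 7.55 w 0.044857978167578715 F [-0.41 -0.26 -2.66]
tcp [0.5839 0.0339 0.098 ] [-1.8000e+02  4.0000e-02 -1.5634e+02] slide [ 0.007 -0.007  0.023] t 7.6 w 0.04553092209145144 F [-0.3   0.25 -2.65]
tcp [0.5838 0.0338 0.0979] [-1.8000e+02  3.0000e-02 -1.5634e+02] slide [ 0.006 -0.007  0.022] t 7.65 w 0.045281274453045896 F [ 0.11  0.06 -2.69]
```

Still unloaded, so I'll go down 1 mm at a time until the force changes.

>>> {"name": "send_rows", "arguments": {
  "moves": [
    {"slide": [0,0,0.003],"turn": 0,"gripper": 0.4},
    {"slide": [0,0,0.006],"turn": 0,"gripper": 0.4},
    {"slide": [0,0,0.01],"turn": 0,"gripper": 0.4},
    {"slide": [0,0,0.01],"turn": 0,"gripper": 0.4},
    {"slide": [0,0,0.01],"turn": 0,"gripper": 0.4}
  ]
}}

```text
time_s: 8.07
tcp_pos: [0.5837, 0.0338, 0.096]
eef_rot: [180.0, -0.0, -156.3]
contact_force: [0.5, 0.3, -3.1]
gripper_width: 0.0449
gripper_force: 25.0
```

>>> {"name": "send_rows", "arguments": {
  "moves": [
    {"slide": [0,0,0.003],"turn": 0,"gripper": 0.4},
    {"slide": [0,0,0.006],"turn": 0,"gripper": 0.4},
    {"slide": [0,0,0.006],"turn": 0,"gripper": 0.4},
    {"slide": [0,0,0.006],"turn": 0,"gripper": 0.4},
    {"slide": [0,0,0.006],"turn": 0,"gripper": 0.4}
  ]
}}

```text
time_s: 8.48
tcp_pos: [0.5837, 0.0338, 0.0951]
eef_rot: [180.0, -0.0, -156.3]
contact_force: [-0.2, 0.6, -2.1]
gripper_width: 0.0451
gripper_force: 25.0
```

>>> {"name": "send_rows", "arguments": {
  "moves": [
    {"slide": [0,0,0.003],"turn": 0,"gripper": 0.4},
    {"slide": [0,0,0.005],"turn": 0,"gripper": 0.4},
    {"slide": [0,0,0.005],"turn": 0,"gripper": 0.4},
    {"slide": [0,0,0.005],"turn": 0,"gripper": 0.4},
    {"slide": [0,0,0.005],"turn": 0,"gripper": 0.4}
  ]
}}

```text
time_s: 8.9
tcp_pos: [0.5837, 0.0338, 0.0945]
eef_rot: [-180.0, 0.0, -156.3]
contact_force: [-0.3, 0.2, -1.9]
gripper_width: 0.0452
gripper_force: 25.0
```

>>> {"name": "send_rows", "arguments": {
  "moves": [
    {"slide": [0,0,0.003],"turn": 0,"gripper": 0.4},
    {"slide": [0,0,0.005],"turn": 0,"gripper": 0.4},
    {"slide": [0,0,0.005],"turn": 0,"gripper": 0.4},
    {"slide": [0,0,0.005],"turn": 0,"gripper": 0.4},
    {"slide": [0,0,0.005],"turn": 0,"gripper": 0.4}
  ]
}}

```text
time_s: 9.32
tcp_pos: [0.5838, 0.0338, 0.0944]
eef_rot: [-180.0, 0.0, -156.3]
contact_force: [-2.6, 1.1, 5.9]
gripper_width: 0.045
gripper_force: 25.0
```

In contact with about 9 N. I'll release and rise.

>>> {"name": "send_rows", "arguments": {
  "moves": [
    {"slide": [0,0,0],"turn": 0,"gripper": 0.6},
    {"slide": [0,0,0],"turn": 0,"gripper": 0.8},
    {"slide": [0,0,0],"turn": 0,"gripper": 1},
    {"slide": [0,0,0],"turn": 0,"gripper": 1},
    {"slide": [0,0,0],"turn": 0,"gripper": 1}
  ]
}}

```text
time_s: 9.73
tcp_pos: [0.5838, 0.0338, 0.0936]
eef_rot: [-180.0, 0.0, -156.4]
contact_force: [0.0, -0.4, 0.5]
gripper_width: 0.0729
gripper_force: 0.0
```

>>> {"name": "send_rows", "arguments": {
  "moves": [
    {"slide": [0,0,0],"turn": 0,"gripper": 1},
    {"slide": [0,0,-0.05],"turn": 0,"gripper": 1},
    {"slide": [0,0,-0.2],"turn": 0,"gripper": 1},
    {"slide": [0,0,-0.4],"turn": 0,"gripper": 1},
    {"slide": [0,0,-0.6],"turn": 0,"gripper": 1}
  ]
}}

```text
time_s: 10.15
tcp_pos: [0.5832, 0.0335, 0.1847]
eef_rot: [-180.0, -0.1, -156.3]
contact_force: [0.1, 0.2, -0.2]
gripper_width: 0.0879
gripper_force: 0.0
```

>>> {"name": "send_rows", "arguments": {
  "moves": [
    {"slide": [0,0,-0.2],"turn": 0,"gripper": 1},
    {"slide": [0,0,-0.4],"turn": 0,"gripper": 1},
    {"slide": [0,0,-0.6],"turn": 0,"gripper": 1},
    {"slide": [0,0,-0.8],"turn": 0,"gripper": 1},
    {"slide": [0,0,-0.9],"turn": 0,"gripper": 1}
  ]
}}

```text
time_s: 10.57
tcp_pos: [0.5847, 0.0336, 0.3238]
eef_rot: [-179.9, 0.3, -156.3]
contact_force: [1.1, -0.8, 1.2]
gripper_width: 0.0875
gripper_force: 0.0
```

```bash
python3 - <<'E'
from h import *
for i in range(4):cap('wrist')
c=cap('wrist','w4.png');print('pan px',w2pix(c,[.5834,.0325,.085]),'mark if tcp',w2pix(c,[.5838,.0338,.11]))
to([.41,.25,.31])
t=cap('top');a=cv2.resize(t['img'][200:350,170:370],None,fx=2,fy=2)
w=c['img'].copy();w=np.hstack([w[:,100:500],np.vstack([a,a*0,a*0])[:480]])
cv2.imwrite('pics/m1.png',w[:,:,::-1])
E
```

```text
pan px [324.72427376 208.63086667] mark if tcp [325.7144723  214.22645437]
tcp [0.5832 0.0337 0.3182] [ 1.7997e+02 -3.0000e-02 -1.5635e+02] slide [0.48  1.784 0.056] t 10.8167 w 0.08748536987593387 F [-1.42  0.37 -0.28]
```

View pics/m1.png

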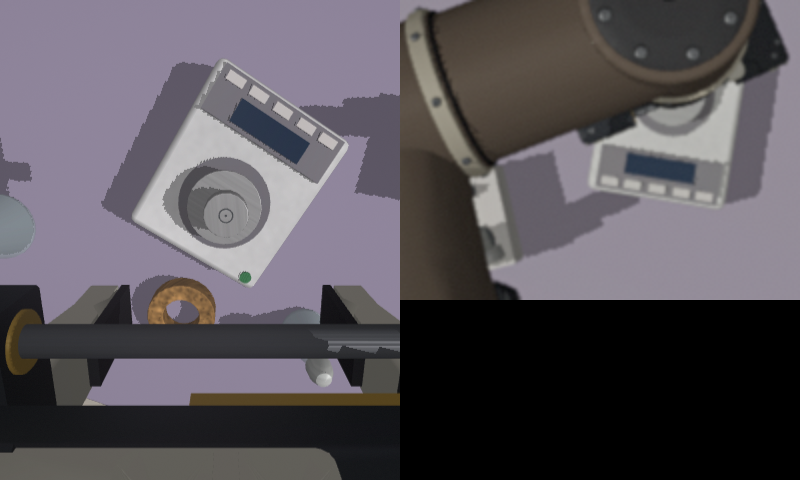

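The wrist view shows the ring at (326,215) and the pan centred at about (325,208), so the pad sits within 2 mm of the middle. Next is the tester.

>>> {"name": "send_rows", "arguments": {
  "moves": [
    {"slide": [0.05,0.18,0],"turn": -0.03,"gripper": 1},
    {"slide": [0.1,0.36,0],"turn": -0.06,"gripper": 1},
    {"slide": [0.15,0.54,0],"turn": -0.1,"gripper": 1},
    {"slide": [0.2,0.72,0],"turn": -0.13,"gripper": 1},
    {"slide": [0.24,0.89,0],"turn": -0.13,"gripper": 1}
  ]
}}

```text
time_s: 11.28
tcp_pos: [0.4957, 0.1421, 0.3176]
eef_rot: [180.0, -0.1, -144.5]
contact_force: [-0.0, 0.2, 0.7]
gripper_width: 0.0879
gripper_force: 0.0
```

```bash
python3 - <<'E'
from h import *
cap('wrist');cap('wrist')
to([.41,.25,.3])
E
```

```text
tcp [0.4952 0.1434 0.318 ] [ 1.7997e+02 -6.0000e-02 -1.4449e+02] slide [0.05  0.908 0.121] t 11.3833 w 0.08754175835237019 F [-0.03 -0.62 -0.68]
```

>>> {"name": "send_rows", "arguments": {
  "moves": [
    {"slide": [0.01,0.2,0],"turn": 0.07,"gripper": 1},
    {"slide": [0.02,0.4,0],"turn": 0.14,"gripper": 1},
    {"slide": [0.03,0.6,0],"turn": 0.21,"gripper": 1},
    {"slide": [0.04,0.8,0],"turn": 0.26,"gripper": 1},
    {"slide": [0.05,0.9,0],"turn": 0.26,"gripper": 1}
  ]
}}

```text
time_s: 11.8
tcp_pos: [0.4115, 0.2486, 0.3178]
eef_rot: [-180.0, -0.1, -168.3]
contact_force: [0.7, 1.0, 0.6]
gripper_width: 0.0878
gripper_force: 0.0
```

```bash
python3 - <<'E'
from h import *
for i in range(4):cap('wrist')
c=cap('wrist','w5.png')
print('cap',w2pix(c,[.405,.246,.197]),'tip',w2pix(c,[.4615,.268,.09]))
print([(np.round(d['location'],4).tolist(),round(d['p'],2)) for d in optics.look_for('wrist','tester_grip')[:2]])
to([.405,.25,.143])
E
```

```text
cap [326.82846907 227.25810645] tip [335.58941104 257.91533691]
[([0.3899, 0.2549, 0.1592], 0.78)]
tcp [0.4133 0.2468 0.3182] [-1.7996e+02 -4.0000e-02 -1.6807e+02] slide [0.049 0.033 1.168] t 12.1 w 0.08761210100758834 F [-0.29  1.11 -0.15]
```

View pics/w5.png

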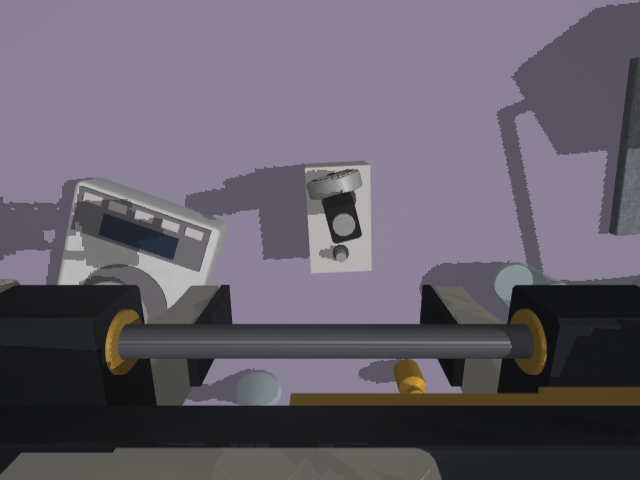

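The tester's dial spans about (308,188) to (361,180), the cap is near (344,224), and the handle's front edge runs from (332,242) to (361,235). The tester is therefore turned about 10° from the tool, which I'll fit numerically.

```bash
python3 - <<'E'
from h import *
c=cap('wrist');im=c['img'];x0,y0=300,160
r=im[y0:275,x0:375].max(2)
m=(r<45).astype(np.uint8)
n,l,st,ce=cv2.connectedComponentsWithStats(m)
k=1+np.argmax(st[1:,4]);print(st[k],ce[k]+[x0,y0])
ct=max(cv2.findContours((l==k).astype(np.uint8),0,1)[0],key=len)
h=cv2.convexHull(ct);print((cv2.approxPolyDP(h,2.5,True)[:,0]+[x0,y0]).tolist())
for row in range(st[k][1],st[k][1]+st[k][3],3):
    print(row+y0,''.join('#' if v else '.' for v in (l==k)[row,15:70]))
# model check
from scipy.optimize import minimize
H=(np.array(cv2.convexHull(ct))[:,0]+[x0,y0]).astype(np.float32)
hm=np.zeros((480,640),np.uint8);cv2.fillConvexPoly(hm,np.int32(H),1)
def hull(p):
    x,y,a=p;q=[]
    for z in(.132,.192):
        for sx,sy in((1,1),(1,-1),(-1,-1),(-1,1)):
            lx,ly=.015*sx,.012*sy;q.append(w2pix(c,[x+lx*np.cos(a)-ly*np.sin(a),y+lx*np.sin(a)+ly*np.cos(a),z]))
    return cv2.convexHull(np.float32(q))
def cost(p):
    i,_=cv2.intersectConvexConvex(hull(p),H.reshape(-1,1,2)) ;u=cv2.contourArea(hull(p))+cv2.contourArea(H)-i
    return 1-i/u
best=min((minimize(cost,[.405,.25,np.radians(a)],method='Nelder-Mead',options=dict(initial_simplex=[[.405,.25,np.radians(a)],[.415,.25,np.radians(a)],[.405,.26,np.radians(a)],[.405,.25,np.radians(a+8)]])) for a in(0,10,20,30)),key=lambda s:s.fun)
print(best.x,np.degrees(best.x[2]),best.fun)
print('stand dir',pix2w(c,305,165,.07),pix2w(c,311,272,.07),pix2w(c,368,163,.07),pix2w(c,371,270,.07))
to([best.x[0],best.x[1],.143])
E
```

```text
[ 24  32  38  50 885] [341.13898305 212.67457627]
[[350, 192], [361, 234], [335, 241], [324, 198]]
192 ..............................######...................
195 ...................##################..................
198 .........#############################.................
201 .........##############################................
204 .........###############################...............
207 ..........###############################..............
210 ...........##############################..............
213 ...........#############............######.............
216 ............########...................####............
219 .............#####.......................###...........
222 ..............####........................##...........
225 ...............###........................###..........
228 ................##.......................#####.........
231 ................####...................########........
234 .................######............############........
237 ..................######################...............
240 ...................##########..........................
[0.39907986 0.25749165 0.52440221] 30.046033234517832 0.11616822130960003
stand dir [0.37358001 0.21541085 0.07      ] [0.49094147 0.24530437 0.07      ] [0.35775706 0.28045838 0.07      ] [0.47430527 0.3123675  0.07      ]
tcp [0.4134 0.2467 0.3183] [-1.7996e+02 -4.0000e-02 -1.6810e+02] slide [0.078 0.091 1.168] t 12.15 w 0.08771000042496095 F [-0.02 -0.04 -0.53]
```

Stand-bore estimate (0.400,0.257) and handle fit (0.399,0.2575) agree, with tester yaw about 28.5°. I'll align and descend partway.

>>> {"name": "send_rows", "arguments": {
  "moves": [
    {"slide": [0.03,0.04,0],"turn": -0.06,"gripper": 1},
    {"slide": [0.06,0.07,0.1],"turn": -0.12,"gripper": 1},
    {"slide": [0.075,0.09,0.25],"turn": -0.18,"gripper": 1},
    {"slide": [0.075,0.09,0.4],"turn": -0.184,"gripper": 1},
    {"slide": [0.075,0.09,0.4],"turn": -0.184,"gripper": 1}
  ]
}}

```text
time_s: 12.57
tcp_pos: [0.3978, 0.2562, 0.2546]
eef_rot: [-179.9, -0.4, -151.6]
contact_force: [-0.3, -0.8, -0.6]
gripper_width: 0.0879
gripper_force: 0.0
```

```bash
python3 - <<'E'
from h import *
for i in range(4):cap('wrist')
c=cap('wrist','w6.png')
print('cap',w2pix(c,[.3993,.2574,.197]))
to([.3993,.2574,.143])
E
```

```text
cap [325.24470673 259.64077685]
tcp [0.4001 0.2586 0.2601] [ 1.7997e+02  1.2000e-01 -1.5155e+02] slide [ 0.01  -0.005  0.781] t 12.8167 w 0.08748557086719237 F [-0.14  0.35  0.53]
```

View pics/w6.png

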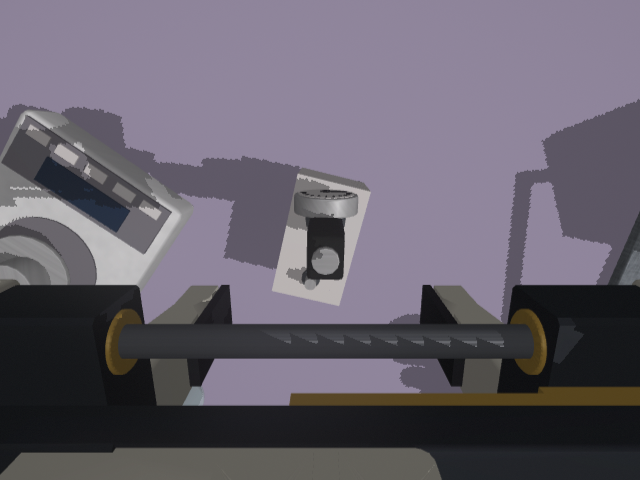

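The cap is at (325,261), as predicted, and the tester is now square to the tool. I'll descend and grip.

>>> {"name": "send_rows", "arguments": {
  "moves": [
    {"slide": [0.005,-0.003,0.2],"turn": 0,"gripper": 1},
    {"slide": [0.005,-0.003,0.4],"turn": 0,"gripper": 1},
    {"slide": [0.005,-0.003,0.6],"turn": 0,"gripper": 1},
    {"slide": [0.005,-0.003,0.72],"turn": 0,"gripper": 1},
    {"slide": [0.005,-0.003,0.78],"turn": 0,"gripper": 1}
  ]
}}

```text
time_s: 13.23
tcp_pos: [0.3984, 0.2569, 0.1403]
eef_rot: [-180.0, -0.1, -151.5]
contact_force: [-0.7, 0.0, 0.3]
gripper_width: 0.0875
gripper_force: 0.0
```

>>> {"name": "send_rows", "arguments": {
  "moves": [
    {"slide": [0,0,0],"turn": 0,"gripper": 0.6},
    {"slide": [0,0,0],"turn": 0,"gripper": 0.4},
    {"slide": [0,0,0],"turn": 0,"gripper": 0.2},
    {"slide": [0,0,0],"turn": 0,"gripper": 0.1},
    {"slide": [0,0,0],"turn": 0,"gripper": 0.1}
  ],
  "newtons": 30
}}

```text
time_s: 13.65
tcp_pos: [0.3992, 0.2581, 0.1429]
eef_rot: [179.9, 0.1, -151.5]
contact_force: [-0.4, -0.3, 0.3]
gripper_width: 0.0602
gripper_force: 0.0
```

>>> {"name": "send_rows", "arguments": {
  "moves": [
    {"slide": [0,0,0],"turn": 0,"gripper": 0.1},
    {"slide": [0,0,0],"turn": 0,"gripper": 0.1},
    {"slide": [0,0,0],"turn": 0,"gripper": 0.1},
    {"slide": [0,0,0],"turn": 0,"gripper": 0.1},
    {"slide": [0,0,0],"turn": 0,"gripper": 0.1}
  ]
}}

```text
time_s: 14.07
tcp_pos: [0.3987, 0.2575, 0.1417]
eef_rot: [-180.0, -0.0, -151.5]
contact_force: [0.1, 0.5, 0.7]
gripper_width: 0.0268
gripper_force: 0.0
```

>>> {"name": "send_rows", "arguments": {
  "moves": [
    {"slide": [0,0,0],"turn": 0,"gripper": 0.1},
    {"slide": [0,0,0],"turn": 0,"gripper": 0.1},
    {"slide": [0,0,0],"turn": 0,"gripper": 0.1},
    {"slide": [0,0,0],"turn": 0,"gripper": 0.1},
    {"slide": [0,0,0],"turn": 0,"gripper": 0.1}
  ]
}}

```text
time_s: 14.48
tcp_pos: [0.3987, 0.2575, 0.1417]
eef_rot: [180.0, 0.0, -151.5]
contact_force: [0.7, 0.2, 0.6]
gripper_width: 0.024
gripper_force: 29.8
```

>>> {"name": "send_rows", "arguments": {
  "moves": [
    {"slide": [0,0,-0.1],"turn": 0,"gripper": 0.1},
    {"slide": [0,0,-0.25],"turn": 0,"gripper": 0.1},
    {"slide": [0,0,-0.45],"turn": 0,"gripper": 0.1},
    {"slide": [0,0,-0.65],"turn": 0,"gripper": 0.1},
    {"slide": [0,0,-0.85],"turn": 0,"gripper": 0.1}
  ]
}}

```text
time_s: 14.9
tcp_pos: [0.3981, 0.257, 0.27]
eef_rot: [-180.0, -0.1, -151.5]
contact_force: [0.6, 0.8, -3.2]
gripper_width: 0.0238
gripper_force: 29.8
```

>>> {"name": "send_rows", "arguments": {
  "moves": [
    {"slide": [0,0,-0.1],"turn": 0,"gripper": 0.1},
    {"slide": [0,0,-0.15],"turn": 0,"gripper": 0.1},
    {"slide": [0,0,-0.15],"turn": 0,"gripper": 0.1},
    {"slide": [0,0,-0.15],"turn": 0,"gripper": 0.1},
    {"slide": [0,0,-0.15],"turn": 0,"gripper": 0.1}
  ]
}}

```text
time_s: 15.32
tcp_pos: [0.398, 0.2569, 0.2898]
eef_rot: [-180.0, -0.2, -151.5]
contact_force: [-0.9, 0.5, -2.5]
gripper_width: 0.0235
gripper_force: 29.8
```

>>> {"name": "send_rows", "arguments": {
  "moves": [
    {"slide": [-0.03,-0.14,0],"turn": 0,"gripper": 0.1},
    {"slide": [-0.06,-0.3,0],"turn": 0,"gripper": 0.1},
    {"slide": [-0.1,-0.48,0],"turn": 0,"gripper": 0.1},
    {"slide": [-0.14,-0.68,0],"turn": 0,"gripper": 0.1},
    {"slide": [-0.18,-0.88,0],"turn": 0,"gripper": 0.1}
  ]
}}

```text
time_s: 15.73
tcp_pos: [0.4855, 0.1532, 0.29]
eef_rot: [-180.0, -0.1, -151.4]
contact_force: [0.6, 1.0, -2.4]
gripper_width: 0.024
gripper_force: 29.8
```

>>> {"name": "send_rows", "arguments": {
  "moves": [
    {"slide": [-0.04,-0.2,0],"turn": 0,"gripper": 0.1},
    {"slide": [-0.08,-0.4,0],"turn": 0,"gripper": 0.1},
    {"slide": [-0.12,-0.6,0],"turn": 0,"gripper": 0.1},
    {"slide": [-0.15,-0.75,0],"turn": 0,"gripper": 0.1},
    {"slide": [-0.17,-0.85,0],"turn": 0,"gripper": 0.1}
  ]
}}

```text
time_s: 16.15
tcp_pos: [0.5692, 0.0525, 0.2893]
eef_rot: [180.0, -0.2, -151.6]
contact_force: [-0.2, -0.1, -1.9]
gripper_width: 0.0235
gripper_force: 29.8
```

```bash
python3 - <<'E'
from h import *
for i in range(5):cap('wrist')
to([.5838,.0338,.232])
s=get_state();p=s['tcp_pos']
c=cap('side')
print('mark px',w2pix(c,[.5838,.0338,.11]),'tip px',w2pix(c,p-[0,0,.1267]),'grip',w2pix(c,p+[0,0,.019]))
u,v=map(int,w2pix(c,[.5838,.0338,.17]));a=c['img'][v-75:v+75,u-90:u+90];print(u-90,v-75)
a=cv2.resize(a,None,fx=4,fy=4,interpolation=2);cv2.imwrite('pics/s2.png',a[:,:,::-1])
E
```

```text
tcp [0.5681 0.0546 0.2903] [ 1.7997e+02 -1.3000e-01 -1.5151e+02] slide [-0.027 -0.172  0.388] t 16.4 w 0.0240049435135928 F [ 0.15 -0.18 -1.92]
mark px [321.38561442 247.32134567] tip px [327.36722519 232.53244717] grip [327.48240701 173.3102235 ]
231 150
```

View pics/s2.png

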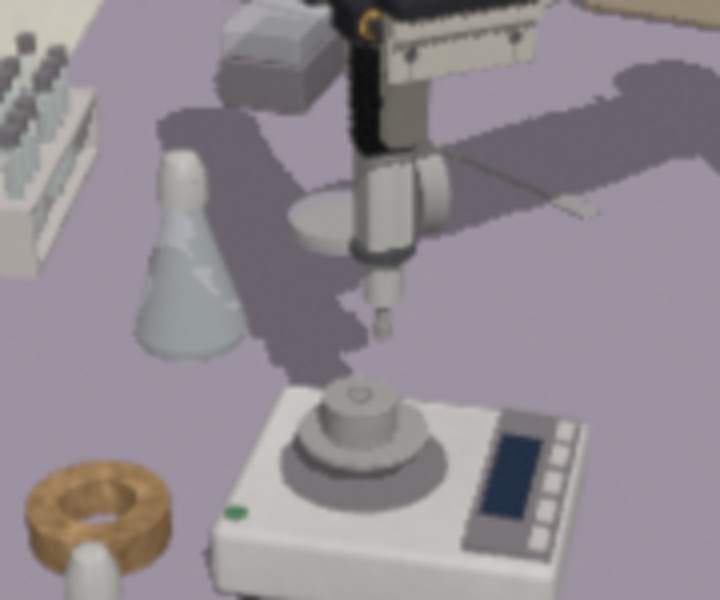

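The side view shows the tip at crop (382,338), hanging vertically. The ring is at (361,393), which matches the prediction to within 1 px. I'll centre the tip and lower it.

>>> {"name": "send_rows", "arguments": {
  "moves": [
    {"slide": [-0.01,-0.07,0],"turn": 0,"gripper": 0.1},
    {"slide": [-0.02,-0.13,0],"turn": 0,"gripper": 0.1},
    {"slide": [-0.025,-0.17,0],"turn": 0,"gripper": 0.1},
    {"slide": [-0.025,-0.17,0.1],"turn": 0,"gripper": 0.1},
    {"slide": [-0.025,-0.17,0.2],"turn": 0,"gripper": 0.1}
  ]
}}

```text
time_s: 16.87
tcp_pos: [0.5851, 0.0336, 0.2621]
eef_rot: [-180.0, 0.1, -151.5]
contact_force: [-0.4, 0.2, -3.1]
gripper_width: 0.0245
gripper_force: 29.8
```

>>> {"name": "send_rows", "arguments": {
  "moves": [
    {"slide": [0,0,0.05],"turn": 0,"gripper": 0.1},
    {"slide": [0,0,0.1],"turn": 0,"gripper": 0.1},
    {"slide": [0,0,0.12],"turn": 0,"gripper": 0.1},
    {"slide": [0,0,0.12],"turn": 0,"gripper": 0.1},
    {"slide": [0,0,0.12],"turn": 0,"gripper": 0.1}
  ]
}}

```text
time_s: 17.28
tcp_pos: [0.5845, 0.034, 0.2442]
eef_rot: [-180.0, 0.0, -151.5]
contact_force: [0.1, -0.4, -2.4]
gripper_width: 0.0236
gripper_force: 29.8
```

```bash
python3 - <<'E'
from h import *
for i in range(3):
  c=cap('side')
  to([.5838,.0338,.232])
p=get_state()['tcp_pos']
print(w2pix(c,[.5838,.0338,.11]),w2pix(c,p-[0,0,.1267]))
u,v=map(int,w2pix(c,p-[0,0,.1267]))
g=cv2.cvtColor(c['img'],cv2.COLOR_RGB2GRAY)
for r in range(v-12,v+8): print(r,g[r,u-14:u+15].tolist())
print(u-14)
E
```

```text
tcp [0.5846 0.034  0.2444] [-1.7997e+02  6.0000e-02 -1.5148e+02] slide [0.005 0.001 0.083] t 17.3333 w 0.023844745680912306 F [ 0.07  0.2  -2.98]
tcp [0.5846 0.0341 0.2445] [-1.7998e+02  7.0000e-02 -1.5148e+02] slide [0.006 0.001 0.083] t 17.3833 w 0.02393721484046096 F [-0.41 -0.12 -3.05]
tcp [0.5846 0.0341 0.2444] [-1.7998e+02  7.0000e-02 -1.5148e+02] slide [0.005 0.001 0.083] t 17.4333 w 0.02377289899031484 F [-0.56 -0.28 -2.13]
[321.38561442 247.32134567] [321.04700759 244.61186528]
232 [102, 102, 102, 103, 103, 103, 102, 103, 102, 121, 138, 151, 158, 158, 158, 157, 152, 146, 150, 151, 152, 152, 152, 152, 152, 152, 152, 152, 152]
233 [103, 103, 102, 103, 102, 103, 103, 101, 103, 123, 141, 152, 157, 160, 160, 157, 153, 145, 149, 152, 152, 151, 152, 152, 152, 151, 152, 151, 151]
234 [102, 103, 103, 103, 102, 103, 102, 103, 103, 123, 141, 151, 158, 160, 160, 157, 152, 145, 150, 152, 152, 152, 152, 152, 152, 152, 151, 152, 152]
235 [103, 103, 103, 103, 103, 102, 103, 102, 104, 123, 141, 152, 157, 160, 160, 158, 152, 145, 149, 152, 152, 152, 152, 152, 152, 151, 152, 152, 151]
236 [102
[... 1694 characters left out ...]
1, 145, 117, 114, 107, 110, 126, 135, 148, 152, 153, 153, 153, 153, 152, 152, 151, 151, 151, 151]
248 [193, 161, 142, 138, 136, 148, 152, 152, 153, 152, 145, 134, 140, 125, 134, 141, 131, 146, 152, 153, 154, 154, 153, 151, 150, 152, 153, 153, 152]
249 [197, 172, 148, 139, 129, 146, 151, 151, 152, 152, 149, 136, 137, 141, 143, 133, 132, 148, 154, 153, 153, 154, 153, 145, 150, 159, 162, 160, 157]
250 [198, 192, 164, 137, 112, 136, 148, 151, 152, 152, 153, 151, 144, 134, 132, 137, 148, 153, 153, 153, 153, 155, 150, 145, 158, 173, 179, 175, 172]
251 [197, 191, 169, 126, 96, 110, 138, 149, 152, 153, 153, 153, 152, 150, 150, 151, 153, 154, 155, 155, 156, 153, 136, 140, 149, 156, 163, 172, 182]
307
```

Tip and ring line up within about 1 mm. I'll press down gradually.

>>> {"name": "send_rows", "arguments": {
  "moves": [
    {"slide": [0.003,0,0.015],"turn": 0,"gripper": 0.1},
    {"slide": [0.003,0,0.03],"turn": 0,"gripper": 0.1},
    {"slide": [0.003,0,0.045],"turn": 0,"gripper": 0.1},
    {"slide": [0.003,0,0.06],"turn": 0,"gripper": 0.1},
    {"slide": [0.003,0,0.06],"turn": 0,"gripper": 0.1}
  ]
}}

```text
time_s: 17.85
tcp_pos: [0.5838, 0.0337, 0.2344]
eef_rot: [-180.0, -0.0, -151.5]
contact_force: [0.3, 0.0, 0.6]
gripper_width: 0.0241
gripper_force: 29.8
```

```bash
python3 - <<'E'
from h import *
F=[]
for i in range(6):
  cap('side');F.append(get_state()['contact_force'])
print(np.mean(F,0));to([.5838,.0338,.232])
E
```

```text
[-5.35201533e-01  5.08835818e-05  4.26642746e-02]
tcp [0.5838 0.0337 0.2349] [-1.8000e+02  1.0000e-02 -1.5149e+02] slide [-0.     0.     0.019] t 18.15 w 0.02377245533361487 F [-0.46  0.09  0.52]
```

>>> {"name": "send_rows", "arguments": {
  "moves": [
    {"slide": [0,0,0.006],"turn": 0,"gripper": 0.1},
    {"slide": [0,0,0.012],"turn": 0,"gripper": 0.1},
    {"slide": [0,0,0.018],"turn": 0,"gripper": 0.1},
    {"slide": [0,0,0.018],"turn": 0,"gripper": 0.1},
    {"slide": [0,0,0.018],"turn": 0,"gripper": 0.1}
  ]
}}

```text
time_s: 18.57
tcp_pos: [0.5839, 0.0337, 0.2322]
eef_rot: [-180.0, 0.0, -151.5]
contact_force: [-2.4, 0.3, 2.3]
gripper_width: 0.024
gripper_force: 29.8
```

```bash
python3 - <<'E'
from h import *
F=[]
for i in range(12):
  c=cap('side');F.append(get_state()['contact_force'])
print(np.mean(F,0));to([.5838,.0338,.232])
for n in('pad_mark','tester'): print(n,[(np.round(d['location'],3).tolist(),round(d['p'],2)) for d in optics.look_for('side',n)[:2]])
g=cv2.cvtColor(c['img'],cv2.COLOR_RGB2GRAY)
for r in range(238,254): print(r,g[r,307:336].tolist())
E
```

```text
[-1.14059265  0.55550253  2.6326266 ]
tcp [0.5838 0.0337 0.232 ] [-1.8000e+02  1.0000e-02 -1.5149e+02] slide [0.    0.001 0.   ] t 19.1667 w 0.023976430163909098 F [0.3  1.59 3.33]
pad_mark [([0.585, 0.047, 0.107], 0.85)]
tester [([0.584, 0.047, 0.199], 0.9)]
238 [102, 103, 103, 104, 102, 103, 103, 103, 102, 116, 134, 147, 156, 159, 159, 159, 155, 149, 151, 152, 152, 152, 152, 152, 152, 152, 152, 151, 152]
239 [102, 102, 102, 102, 102, 102, 102, 102, 101, 117, 134, 148, 155, 160, 160, 158, 155, 149, 151, 152, 152, 151, 151, 152, 151, 152, 152, 152, 152]
240 [102, 103, 103, 102, 103, 102, 103, 103, 100, 116, 134, 148, 156, 160, 160, 159, 154, 149, 151, 152, 153, 151, 152, 152, 152, 152, 151, 152, 152]
241 [103, 103, 102, 102, 102, 102, 103, 104, 101, 116, 133, 147, 155, 159, 160, 159, 155, 150, 151, 152, 152, 152, 152, 152, 152, 152, 152, 152, 152]
242 [102, 103, 103, 102, 103, 104, 103, 102, 104, 113, 130, 144, 155, 159, 159, 158, 155, 150, 150, 151, 151, 152, 152, 152, 152, 152, 152, 152, 152]
243 [102, 102, 103, 103, 102, 103, 103, 103, 104, 109, 121, 131, 143, 147, 148, 149, 152, 
[... 854 characters left out ...]
 152, 152, 148, 129, 123, 130, 134, 125, 130, 148, 153, 153, 153, 153, 152, 145, 150, 160, 162, 159, 156]
250 [196, 192, 164, 137, 113, 135, 148, 151, 152, 152, 153, 151, 142, 133, 131, 137, 148, 153, 154, 153, 153, 155, 150, 145, 158, 173, 180, 175, 172]
251 [197, 191, 169, 126, 96, 110, 139, 149, 152, 152, 153, 153, 152, 150, 149, 152, 153, 154, 155, 155, 155, 153, 136, 140, 150, 156, 163, 172, 182]
252 [192, 176, 143, 112, 91, 96, 118, 137, 145, 150, 151, 153, 153, 153, 154, 154, 155, 156, 154, 152, 152, 138, 127, 138, 148, 153, 154, 158, 168]
253 [173, 158, 148, 117, 93, 94, 106, 113, 126, 140, 147, 150, 150, 150, 150, 151, 153, 154, 149, 139, 135, 130, 126, 138, 149, 153, 153, 153, 155]
```

The net push is about 5.0 N, the tip sits inside the ring, and the arm is steady. I'll hand it in.

```bash
python3 -c "
from plant import order
print(order.close_job())"
```

```text
the job is handed in; nothing more can be done
None
```

The job is handed in: the pad rests centred on the pan, and the tester is held upright with its tip inside the ring, pressing about 5 N at an estimated 4.7 mm of plunger travel; no verdict came back.

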